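# Close the ring up in the jeweller's dip jar

## Robot

A 6-joint arm with a two-finger parallel gripper is mounted at the origin on the work surface. World frame = base frame: x ahead of the robot, y to its left, z up, the work surface at z = 0. Lengths are in mm, angles in rad, forces in N, time in s.
With the tool pointing down it reaches from about 425 to 950 mm from the base axis. Payload 14.7 kg.
Tool frame: the origin (TCP) lies at the very end of the fingers, on their centre line; the grasp point (between the pads) lies 19 mm behind it; z points along the fingers, y is the direction in which the jaws open and shut (so a half turn about z gives the same grasp; the last joint's range is limited). The gripper opens to 85 mm and grips with 20 to 120 N. Pads are 22 mm wide; open, the fingers measure 114 mm over their backs; the gripper's body (76 mm by 85 mm) begins 54 mm behind the grasp point. The pads swing forward as they close: fully open they stand 13 mm farther back than shut.
Start: joints at [1.25, 0.48, 1.596, -0, 1.065, -0.047], TCP at [175.73, 625.788, 231.297] pointing down, gripper open.
Joint ranges: [-2.75, 2.75], [-0.82, 2.05], [0.23, 2.67], [-1.56, 4.7], [0.09, 2.69], [-2.92, 2.92]. Speed limits (rad/s): [1.89, 1.89, 2.39, 3.01, 3.01, 3.01].

## Interface

Orientations are given as a rotation vector (axis times angle).
In Python, from plant import * gives the robot as it stands. Calls block until the motion is done:
- move_to(position, orientation): joint-space move of the TCP to a pose.
- move_straight(position, ori=None, max_speed=150): straight line of the TCP; ori=None keeps the orientation; max_speed is the mean speed in mm/s.
- move_joints(angles): joint-space move.
- gripper_to(opening): opening from 0.0 (shut) to 1.0 (fully open); the grip force is fixed at half the most; returns when the fingers have stopped.
- wait(seconds).
- inverse_kinematics(position, orientation): joint angles nearest the present ones, or None.
- state(): the state.
- snapshot(name): name is "scene" or "top" or "wrist"; returns (picture, depth): 384x512x3 uint8, blue, green, red; 384x512 float32, mm along the optical axis (not along the pixel's ray), 0 where there is no reading.
- camera_params(name): a dict with "fx", "fy", "cx", "cy" (pixels), "world_from_camera" (4x4, takes a point from camera to world coordinates). Camera axes: x right, y down, z forward; pixel columns grow to the right and rows downward; lengths in mm; the calibration is good to about 2 mm. The wrist camera is an equidistant fisheye: a pixel r from the principal point sees the ray r / f radians off the axis. A picture is of the moment at which its call begins: read the wrist's pose just before it. camera_params takes no time and is no camera call; for the wrist camera it gives the pose at the moment of the call.
A pose or a line that the arm cannot do raises PlanningError and nothing moves.
- close_job(): hands the job in, once; it reports no verdict.
The state is a dict: "clock": time; "q": joint angles; "dq": joint speeds; "tau": joint torques, N m; "ee_pos": TCP position; "orientation": TCP orientation; "wrist_force": force on the tool from outside, world axes, zero at the start; "ft_torque": the same for the moment, N m; "finger_gap": opening from 0.0 (shut) to 1.0 (fully open).
Only numpy, scipy, OpenCV 4.12 (cv2) and the standard library are available. Lean on these libraries where they do the work, as an engineer would, in place of code of your own. Each camera call takes 0.05 s, during which the arm holds its last target.

## Task

Pick up the little dip basket, with the finger ring still in it, by its knob and lower it gently, without dropping it, until it stands upright on the bottom of the open jar, and let go. Then swing the jar's hinged cap over onto the mouth, and after that twist the cap clockwise (seen from above) until it is fully tight. Leave the other things on the bench where they are.

Things in the scene. Friction and masses are not known exactly. Their poses are not given: they have to be found in the camera images.
- jar: White round jar, fixed to the bench by a steel foot disc (84 mm diameter, 5 mm thick). 56 mm outer diameter, 48 mm inner diameter, rim 75 mm above the bench, inner floor 6 mm above the bench. Origin: centre of the underside; z up. The cap's hinge is on its -x side, and the open cap stands up there.
- jar_mouth (a point): Centre of the jar's open mouth, at rim height (75 mm above the bench).
- hinge (a point): Middle of the cap's hinge line on the jar: 34 mm to the jar's -x side of its axis, 65 mm above the bench; the line runs along the jar's y.
- collar (a joint): Hinge of the dark steel collar ring (64 mm outer diameter, 7 mm high) that carries the captive cap: 0 = cap lying flat on the jar, 2.0 rad = fully open. It starts between 1.65 and 1.95, past upright and leaning away from the jar. The hinge is lightly stiff (0.03 N m): it stays where it is left and must be pushed all the way down.
- cap (a joint): Twist of the black ribbed screw cap in its collar: 0 = fully unscrewed, 1.75 rad = tight at its stop; grows clockwise seen from above when shut. Starts between 0 and 0.4; stiff (0.06 N m), and stays where it is left. The raised rib on its top (22 mm long, from centre to edge) points at the small square tab on the collar when tight.
- cap_top (a point): Centre of the outer flat top of the cap; z is the cap's axis, pointing out of the top. The cap is hollow, 60 mm across and 25 mm high, of which all stands clear above the collar. When shut, the top is 98 mm above the bench and 23 mm above the jar's rim; the rib stands 3 mm higher. With the cap on, the space inside reaches 20 mm above the rim.
- basket: Loose steel dip basket, 60 g: round pan 38 mm in diameter, 14 mm high, 3 mm thick floor, with a wire bail up to a round upright knob, 12 mm in diameter, 22 mm high, on its axis; the knob runs from 62 to 84 mm above the underside. Origin: centre of the underside; z up. Standing in the jar its knob reaches 15 mm above the rim.
- ring: Loose brass finger ring, 22 mm outer diameter, 6 mm high, lying in the basket's pan. Origin: centre of its underside.
- block: Bystander: dark soldering block, 75 x 55 x 25 mm. Origin: centre of the underside.
- bottle: Bystander: closed amber bottle, 56 mm in diameter, 120 mm high. Origin: centre of the underside.
- hammer: Bystander: hammer lying on the bench, 220 mm long along its x. Origin at its underside.
- burs: Bystander: wooden block, 60 x 110 x 40 mm, with small steel burs standing up to 77 mm above the bench. Origin: centre of the underside.
There are look-alikes about, which are no part of the job. Several things have the shape of the basket; the one meant has the colours described above.

How it is judged (in metres and radians):
On the way, in this order (a step that is already met when the one before it is completed fails the run):
1. the basket stands on the bottom of the jar, let go (z of basket in the frame of jar below 0.014 m and horizontal distance between basket and jar below 0.012 m and angle between basket's own z axis and vertical below 0.15 rad and contact force between the fingers and basket below 0.1 N), for 0.2 s.
2. the cap lies shut on the jar (value of joint collar below 0.05 rad), for 0.2 s.
3. the cap is twisted tight while shut (value of joint collar below 0.05 rad and value of joint cap above 1.62 rad), for 0.2 s.
At the end, for the whole second after the job is handed in: The basket stands upright (within 0.15 rad) on the jar's floor, within 12 mm of its axis and 8 mm of the floor, with the ring still in its pan (origins within 20 mm) and at rest; the hinge is shut (under 0.05 rad) and the cap twisted past 1.62 of its 1.75 rad (all of step 3 and z of basket in the frame of jar below 0.014 m and horizontal distance between basket and jar below 0.012 m and angle between basket's own z axis and vertical below 0.15 rad and distance between ring and basket below 0.02 m and linear speed of basket below 0.03 m/s); the robot touches nothing.
It fails at once if the basket is dropped or knocked over: it moves faster than 0.5 m/s while not held (contact force between the fingers and basket below 0.05 N and linear speed of basket above 0.5 m/s).
It fails at once if a bystander is moved by more than 30 mm (distance of any of block, bottle, hammer, burs from where it was at the start of the episode above 0.03 m).
It also fails if it takes over 72 s, if anything falls off the work surface, if the arm or the gripper's body presses on something with over 40 N, if the wrist force passes 120 N, or if a joint passes its speed limit or range.

## Working session

There is one attempt and no reset: what is moved stays moved. The work goes in short steps, each a Python script; the robot and the scene stay as the last script left them, time stands still between calls to the robot, and variables do not carry over. Pictures are saved under pics/ and viewed, and the job is handed in when it is done.

```bash
ls; mkdir -p pics; python3 - <<'E'
from plant import *
import cv2, numpy as np
for n in ["scene","top","wrist"]:
    p=camera_params(n); s=snapshot(n)
    cv2.imwrite(f"pics/{n}0.png",s[0]); np.save(f"pics/{n}0.npy",s[1])
    print(n,{k:(np.round(v,3).tolist() if k=="world_from_camera" else v) for k,v in p.items()})
    np.save(f"pics/{n}0_T.npy",p["world_from_camera"])
print(state())
E
```

```text
pics
scene {'fx': 471.29902651640697, 'fy': 471.29902651640697, 'cx': 249.9533335067535, 'cy': 194.8126081308452, 'world_from_camera': [[0.768, 0.413, -0.49, 1234.607], [0.64, -0.472, 0.606, -763.684], [0.019, -0.779, -0.627, 891.683], [0.0, 0.0, 0.0, 1.0]]}
top {'fx': 443.4716522232419, 'fy': 443.4716522232419, 'cx': 256.96648634144486, 'cy': 197.12745837393228, 'world_from_camera': [[-0.01, -0.997, 0.077, 525.329], [-1.0, 0.011, 0.014, -25.71], [-0.015, -0.077, -0.997, 1454.31], [0.0, 0.0, 0.0, 1.0]]}
wrist {'fx': 297.3186396354542, 'fy': 297.3186396354542, 'cx': 256.7716206986375, 'cy': 189.68178954352655, 'world_from_camera': [[0.27, 0.927, 0.261, 108.124], [0.963, -0.26, -0.073, 643.623], [-0.0, 0.272, -0.962, 373.776], [0.0, 0.0, 0.0, 1.0]]}
{'clock': 0.15, 'q': array([ 1.25039352e+00,  4.80684137e-01,  1.59672554e+00,  1.91972482e-05,
        1.06507421e+00, -4.66188349e-02]), 'dq': array([-0.00095158, -0.00397309, -0.00073579, -0.00032256, -0.00066533,
       -0.00127146]), 'tau': array([ 9.77398231e-04, -9.51147151e+01, -4.30464399e+01, -1.08135432e-04,
        8.11651378e-03, -1.06820988e-05]), 'ee_pos': array([175.63568268, 625.5096961 , 230.82351619]), 'orientation': array([-4.28706931e-01, -3.11202303e+00,  1.37154535e-03]), 'wrist_force': array([ 0.1387971 , -0.6889646 ,  0.21500861]), 'ft_torque': array([-0.03916326, -0.04531498, -0.04074296]), 'finger_gap': 1.0008465276062932}
```

View pics/scene0.png

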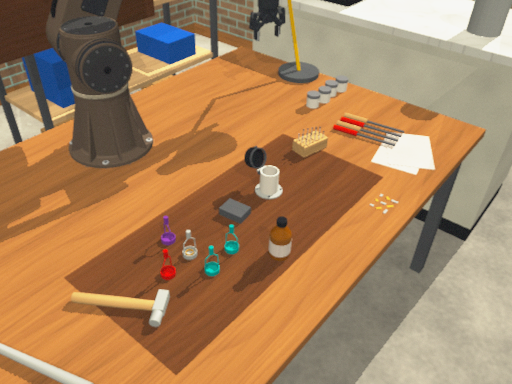

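View pics/top0.png

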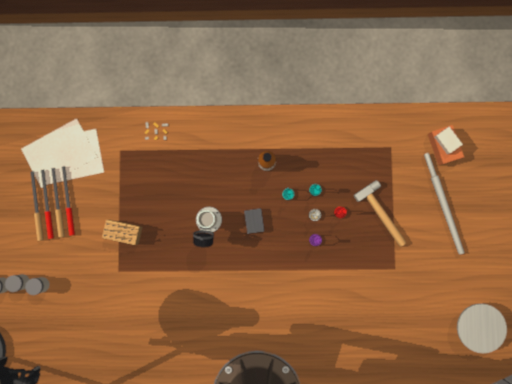

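View pics/wrist0.png

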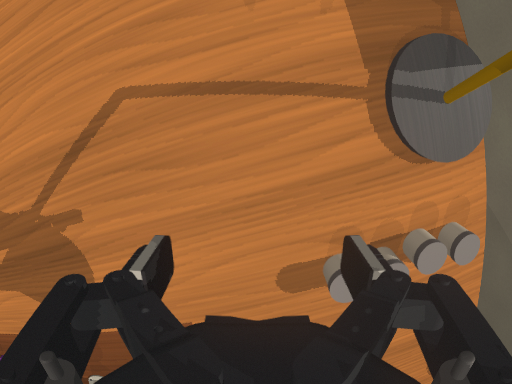

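The scene camera shows five basket shapes: purple (167,233), red (168,267), teal (212,263), teal (231,243) and steel (190,247), the last at (315,215) in the top view. The description (steel, brass ring) fits the one at (190,247). I'll check that in a close crop and measure it.

```bash
cat > h.py <<'E'
import cv2, numpy as np
def ray(p,T,u,v):
    d=np.array([(u-p["cx"])/p["fx"],(v-p["cy"])/p["fy"],1.]); return T[:3,3],T[:3,:3]@d
def onplane(p,T,u,v,z):
    o,d=ray(p,T,u,v); return o+d*(z-o[2])/d[2]
def cloud(p,D,T=None):
    T=p["world_from_camera"] if T is None else T
    v,u=np.mgrid[:D.shape[0],:D.shape[1]]
    P=np.stack([(u-p["cx"])/p["fx"]*D,(v-p["cy"])/p["fy"]*D,D],-1)
    W=P@np.asarray(T)[:3,:3].T+np.asarray(T)[:3,3]; W[D<=0]=np.nan; return W
E
python3 - <<'E'
from plant import *
from h import *
im={n:cv2.imread(f"pics/{n}0.png") for n in("scene","top")}
a=cv2.resize(im["scene"][215:285,145:250],None,fx=5,fy=5,interpolation=cv2.INTER_CUBIC)
b=cv2.resize(im["scene"][140:205,230:290],None,fx=5,fy=5,interpolation=cv2.INTER_CUBIC)
o=np.zeros((350,825,3),np.uint8);o[:a.shape[0],:a.shape[1]]=a;o[:b.shape[0],525:]=b
cv2.imwrite("pics/crop1.png",o[:,:800])
a=cv2.resize(im["top"][170:255,180:340],None,fx=5,fy=5,interpolation=cv2.INTER_CUBIC)
cv2.imwrite("pics/crop2.png",a)
for n in("scene","top"):
    p=camera_params(n); W=cloud(p,np.load(f"pics/{n}0.npy"))
    if n=="scene":
        bx=dict(basket=(178,228,202,262),jar=(255,163,284,200),cap=(243,145,266,170),bott=(268,215,293,258),block=(218,197,252,223))
    else: bx=dict(basket=(305,205,323,224),jar=(194,205,222,233),cap=(192,231,216,248),bott=(256,150,276,171),block=(243,207,265,235))
    for k,(u0,v0,u1,v1) in bx.items():
        w=W[v0:v1,u0:u1].reshape(-1,3); w=w[w[:,2]>8]
        print(n,k,len(w),'min',np.nanmin(w,0).round(),'max',np.nanmax(w,0).round(),'med',np.nanmedian(w,0).round())
E
```

```text
scene basket 155 min [ 558. -215.    8.] max [ 597. -175.   88.] med [ 578. -198.   16.]
scene jar 569 min [501. 115.   8.] max [604. 180.  79.] med [568. 140.  55.]
scene cap 418 min [480. 123.  60.] max [544. 188. 134.] med [505. 160.  88.]
scene bott 755 min [727. -72.   9.] max [780. -20. 124.] med [761. -56.  71.]
scene block 469 min [519. -32.   8.] max [600.  34.  29.] med [565.  -5.  24.]
top basket 57 min [ 554. -207.    8.] max [ 606. -161.   87.] med [ 577. -188.   15.]
top jar 307 min [525. 112.   8.] max [613. 194.  89.] med [560. 157.  49.]
top cap 310 min [476. 128.   8.] max [529. 190. 136.] med [504. 159. 111.]
top bott 284 min [722. -66.  10.] max [777. -10. 127.] med [742. -36.  84.]
top block 395 min [520. -24.  14.] max [598.  37.  35.] med [559.   8.  25.]
```

View pics/crop1.png

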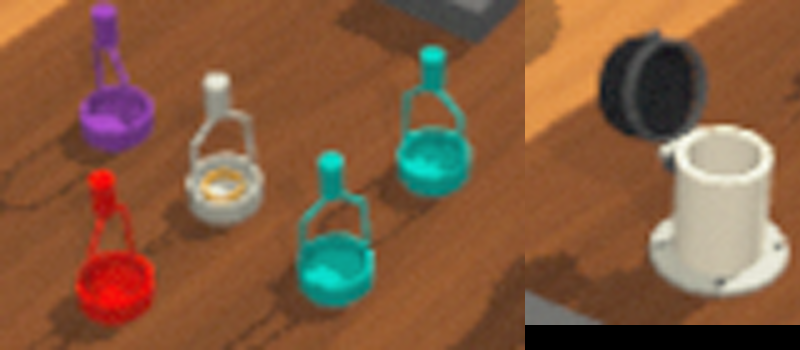

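View pics/crop2.png

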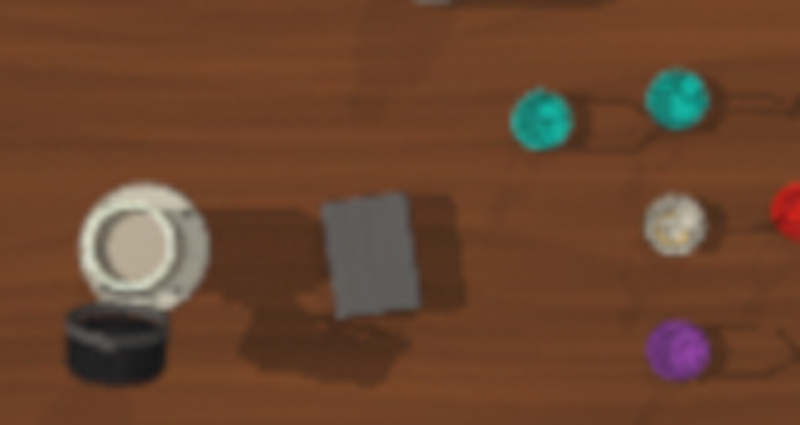

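Crop check: the steel basket at scene (190,247) has the brass ring in its pan, so it's the one. The open cap stands on the robot side of the jar. Next I'll measure positions from both fixed cameras.

```bash
python3 - <<'E'
from plant import *
from h import *
from scipy.optimize import least_squares
def circ(P,r):
    c0=P.mean(0); s=least_squares(lambda c:np.hypot(*(P-c).T)-r,c0,loss='soft_l1'); return s.x.round(1), np.abs(s.fun).mean().round(1)
for n in("scene","top"):
    p=camera_params(n); T=p["world_from_camera"]; W=cloud(p,np.load(f"pics/{n}0.npy")); im=cv2.imread(f"pics/{n}0.png")
    ok=np.isfinite(W[...,0])
    def sel(x0,x1,y0,y1,z0,z1): 
        w=np.nan_to_num(W,nan=-1e4); m=(w[...,0]>x0)&(w[...,0]<x1)&(w[...,1]>y0)&(w[...,1]<y1)&(w[...,2]>z0)&(w[...,2]<z1); return m
    m=sel(555,605,-220,-165,60,95); print(n,'knob',m.sum(),W[m].mean(0).round(1),W[m].min(0).round(1),W[m].max(0).round(1))
    # jar rim: bright low-sat pixels
    hsv=cv2.cvtColor(im,cv2.COLOR_BGR2HSV)
    m=sel(500,620,90,210,70,80)&(hsv[...,2]>150)&(hsv[...,1]<70); P=W[m][:,:2]
    print(n,'rim',m.sum(),circ(P,26),W[m].mean(0).round(1))
    m=sel(500,620,90,210,3,9)&(hsv[...,2]>120)&(hsv[...,1]<80); print('foot',m.sum(),W[m].mean(0).round(1))
    for nm,b in dict(purple=(495,-220,-160),).items(): pass
    # basket shaped colours: coloured cluster centres of z>62
    for nm,lo,hi in (("teal",80,95),("red",0,4),("purple",130,150)):
        mm=(hsv[...,0]>=lo)&(hsv[...,0]<=hi)&(hsv[...,1]>150)&sel(400,750,-350,50,3,95)
        k,l,st,ce=cv2.connectedComponentsWithStats(mm.astype(np.uint8))
        for i in range(1,k):
            if st[i,4]>15:
                w=W[l==i]; print(nm,st[i,4],np.median(w,0).round())
    # cap: dark pixels
    m=sel(440,560,90,220,60,145)&(hsv[...,2]<75); print('cap',m.sum(),W[m].min(0).round(),W[m].max(0).round(),W[m].mean(0).round())
E
```

```text
scene knob 40 [ 579.2 -197.4   77.3] [ 573.4 -202.5   63.6] [ 584.5 -190.1   87.8]
scene rim 98 (array([565.3, 149.5]), np.float64(2.1)) [566.2 147.9  73.8]
foot 163 [575.9 136.5   5.9]
teal 31 [ 648. -113.   77.]
teal 120 [ 645. -109.    8.]
teal 29 [ 662. -200.   79.]
teal 135 [ 661. -198.    8.]
red 45 [ 587. -279.   75.]
red 143 [ 588. -279.    9.]
purple 64 [ 502. -199.    8.]
cap 306 [484. 123.  60.] [527. 188. 127.] [503. 159.  89.]
top knob 13 [ 576.6 -189.7   82. ] [ 571.2 -195.    73.5] [ 580.4 -184.8   86.8]
top rim 60 (array([565.6, 155.6]), np.float64(1.2)) [565.5 154.3  74.8]
foot 217 [569.  150.5   6. ]
teal 63 [ 659. -193.   10.]
teal 51 [ 646. -107.   15.]
red 78 [ 583. -271.   13.]
cap 260 [483. 128.  63.] [529. 189. 134.] [504. 159. 102.]
```

Knob and jar rim agree between the two cameras to about 6 mm. I'll refine with the wrist camera above each, jar first.

```bash
cat >> h.py <<'E'
from scipy.spatial.transform import Rotation as Rn
def ori(yaw):  # tool z down, jaws along y rotated by yaw
    R=Rn.from_euler('z',yaw)*Rn.from_rotvec([0,-np.pi,0]); return R.as_rotvec()
def fray(p,T,u,v):
    x=(np.asarray(u,float)-p["cx"])/p["fx"]; y=(np.asarray(v,float)-p["cy"])/p["fy"]; r=np.hypot(x,y)+1e-9
    d=np.stack([np.sin(r)*x/r,np.sin(r)*y/r,np.cos(r)],-1); return T[:3,3],d@T[:3,:3].T
def fplane(p,T,u,v,z):
    o,d=fray(p,T,u,v); return o+d*((z-o[2])/d[...,2])[...,None]
def fcloud(p,D,T):
    v,u=np.mgrid[:D.shape[0],:D.shape[1]]; o,d=fray(p,T,u,v); W=o+d*(D/np.cos(np.hypot((u-p["cx"])/p["fx"],(v-p["cy"])/p["fy"])))[...,None]
    W[D<=0]=np.nan; return W
E
python3 - <<'E'
from plant import *
from h import *
import pickle
def shot(nm):
    p=camera_params("wrist"); im,D=snapshot("wrist"); pickle.dump((p,im,D,state()),open(f"pics/{nm}.pkl","wb")); cv2.imwrite(f"pics/{nm}.png",im)
move_to([565,152,260],ori(0.)); wait(.3); shot("wj")
print(state()["ee_pos"],state()["q"],state()["clock"])
move_to([578,-194,200],ori(0.)); wait(.3); shot("wb")
print(state()["ee_pos"],state()["q"],state()["clock"],state()["wrist_force"])
E
```

```text
[564.94529094 152.26943837 259.98836298] [ 2.11457124e-01  3.61323009e-01  1.71596357e+00  1.34869814e-05
  1.06431466e+00 -1.35971478e+00] 2.7
[ 578.19238397 -193.43595223  200.1143423 ] [-3.72580364e-01  4.56125131e-01  1.72504379e+00  2.96860997e-05
  9.60282497e-01 -1.94422856e+00] 4.375 [-0.58343723 -0.19796619 -0.41709094]
```

View pics/wj.png

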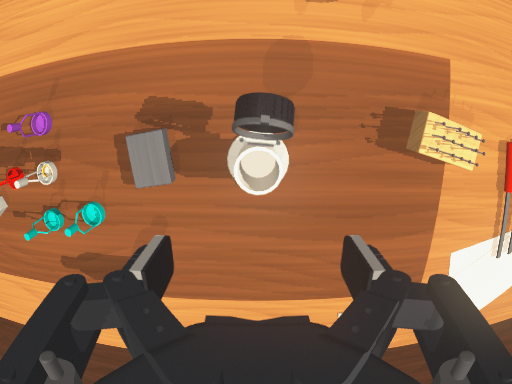

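View pics/wb.png

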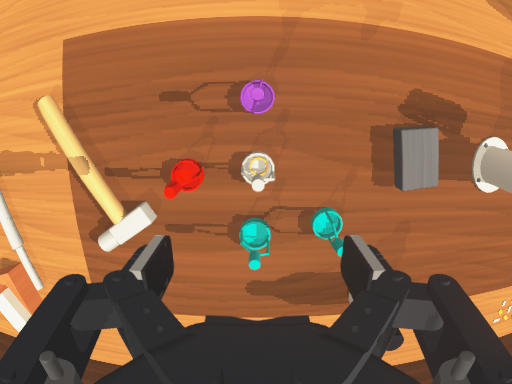

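Wrist views: in the jar picture the rim is centred near (259,172), with the open cap above it at (265,115). In the basket picture the steel basket is at (258,170), its knob at (258,184). Now the rays.

```bash
python3 - <<'E'
from h import *
import pickle
from scipy.optimize import least_squares
p,im,D,s=pickle.load(open("pics/wj.pkl","rb")); T=np.array(p["world_from_camera"])
W=fcloud(p,D,T); hsv=cv2.cvtColor(im,cv2.COLOR_BGR2HSV)
c=cv2.resize(im[80:210,210:310],None,fx=4.5,fy=4.5,interpolation=cv2.INTER_CUBIC)
p2,im2,D2,s2=pickle.load(open("pics/wb.pkl","rb"));T2=np.array(p2["world_from_camera"]);W2=fcloud(p2,D2,T2)
c2=cv2.resize(im2[145:205,230:290],None,fx=5,fy=5,interpolation=cv2.INTER_CUBIC)
o=np.zeros((585,760,3),np.uint8);o[:585,:450]=c;o[:300,455:755]=c2;cv2.imwrite("pics/crop3.png",o)
# jar rim from depth z 72..78 & bright
z=np.nan_to_num(W[...,2],nan=-1)
R=(slice(130,200),slice(222,295))
m=np.zeros(z.shape,bool);m[R]=True
m&=(z>70)&(z<80)&(hsv[...,2]>120)&(hsv[...,1]<90)
v,u=np.nonzero(m); Q=fplane(p,T,u,v,75.)[:,:2]
f=least_squares(lambda c:np.maximum(0,np.abs(np.hypot(*(Q-c).T)-26)-2),Q.mean(0),loss='soft_l1')
g=least_squares(lambda c:np.hypot(*(Q-c[:2]).T)-c[2],[*Q.mean(0),26])
print('rim',m.sum(),f.x,g.x,'meanz',z[m].mean())
# foot
m=np.zeros(z.shape,bool);m[R]=True;m&=(z>1)&(z<10)&(hsv[...,2]>110)&(hsv[...,1]<90)
print('foot',W[m].mean(0),W[m].min(0),W[m].max(0))
# cap dark
m=np.zeros(z.shape,bool);m[88:148,225:300]=True;m&=(hsv[...,2]<100)&(z>40)
print('cap',m.sum(),W[m].min(0).round(),W[m].max(0).round(),W[m].mean(0).round(1))
z2=np.nan_to_num(W2[...,2],nan=-1);m=np.zeros(z2.shape,bool);m[145:205,235:285]=True
k=m&(z2>60)&(z2<95);print('knob',k.sum(),W2[k].mean(0),W2[k].min(0),W2[k].max(0))
k=m&(z2>80)&(z2<95);v,u=np.nonzero(k);print('knobtop',k.sum(),W2[k].mean(0),fplane(p2,T2,u,v,84.).mean(0),u.mean(),v.mean())
h2=cv2.cvtColor(im2,cv2.COLOR_BGR2HSV)
k=m&(z2>8)&(z2<20);v,u=np.nonzero(k);print('pan',k.sum(),np.median(W2[k],0),(W2[k].min(0)+W2[k].max(0))/2,W2[k].max(0)-W2[k].min(0))
E
```

```text
rim 685 [561.49409089 152.75085724] [560.03843443 152.26712333  28.07228492] meanz 74.40107697385857
foot [563.69503957 152.20132321   5.8316727 ] [525.75342439 111.40637188   1.01108376] [614.6689068  194.9252711    9.63441152]
cap 1873 [480. 127.  64.] [528. 191. 132.] [499.6 159.  106.7]
knob 189 [ 575.20966396 -193.23888535   80.80492371] [ 570.89087495 -199.22076742   60.41931991] [ 581.97823315 -187.63439696   86.03883156]
knobtop 138 [ 576.284347   -193.27371222   84.10081438] [ 576.3140804  -193.27294385   84.        ] 257.1376811594203 184.2391304347826
pan 260 [ 569.69748411 -191.59690095   13.39748608] [ 575.51859897 -193.24365998   13.47875258] [35.58769938 36.19113452 10.89669923]
```

View pics/crop3.png

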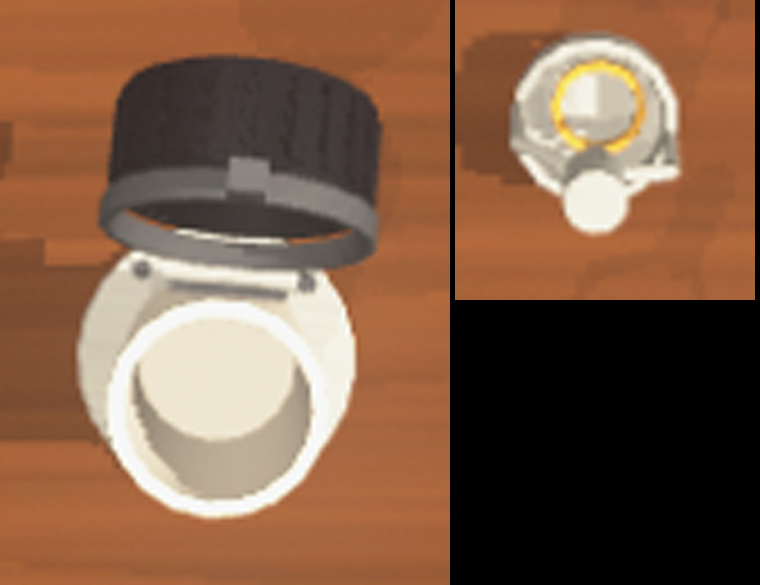

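```bash
python3 - <<'E'
from h import *
import pickle
from scipy.optimize import least_squares
p,im,D,s=pickle.load(open("pics/wj.pkl","rb")); T=np.array(p["world_from_camera"])
m=np.zeros(im.shape[:2],np.uint8);m[144:200,228:290]=(im.min(2)[144:200,228:290]>243)
k,l,st,ce=cv2.connectedComponentsWithStats(m);i=1+st[1:,4].argmax();print(st[i])
m=(l==i).astype(np.uint8)
cs,h=cv2.findContours(m,cv2.RETR_CCOMP,cv2.CHAIN_APPROX_NONE)
for c,hh in zip(cs,h[0]):
    if len(c)<40: continue
    c=c[:,0]; Q=fplane(p,T,c[:,0],c[:,1],75.)[:,:2]
    g=least_squares(lambda c:np.hypot(*(Q-c[:2]).T)-c[2],[*Q.mean(0),26],loss='soft_l1'); print(len(c),hh[3],g.x,np.abs(g.fun).mean())
for a in ((142,268),(307,283)): print(fplane(p,T,210+a[0]/4.5,80+a[1]/4.5,5.))
for a in ((165,283),(285,295)): print(fplane(p,T,210+a[0]/4.5,80+a[1]/4.5,65.))
E
```

```text
[235 147  48  47 309]
132 -1 [565.17687909 153.65278108  26.42092012] 0.29733099048404577
123 0 [565.26449216 153.67860645  24.96104386] 0.2727447245575362
[537.38025169 131.79399336   5.        ]
[541.83145496 181.04827536   5.        ]
[534.82771138 140.59937897  65.        ]
[537.86327742 171.05656361  65.        ]
```

Jar axis is at (565.2,153.7) with yaw about -0.095, and the knob is at (576.3,-193.3). I'll grip the top of the knob, so that the fingertips stay above the jar's rim when the basket is down.

```bash
python3 - <<'E'
from plant import *
from h import *
import pickle
y=-0.095
gripper_to(0.45)
move_to([576.3,-193.3,120],ori(y)); 
move_straight([576.3,-193.3,70.5],max_speed=60); wait(.2)
gripper_to(0.0); wait(.2)
s=state();print(s["finger_gap"],s["ee_pos"],s["wrist_force"],s["clock"])
move_straight([576.3,-193.3,110],max_speed=60); wait(.2)
s=state();print(s["finger_gap"],s["ee_pos"],s["wrist_force"],s["clock"])
p=camera_params("wrist");im,D=snapshot("wrist");cv2.imwrite("pics/g1.png",im)
im,D=snapshot("scene");cv2.imwrite("pics/g1s.png",cv2.resize(im[190:300,130:260],None,fx=5,fy=5,interpolation=cv2.INTER_CUBIC))
E
```

```text
0.10274195345402652 [ 576.53638327 -193.31012945   70.8145801 ] [-0.24852314  1.8310139   6.59680155] 7.075
0.10290323062096395 [ 576.04394922 -193.22603538  109.57914265] [ 0.31247983 -0.6322018  -1.26722579] 8.0833
```

View pics/g1.png

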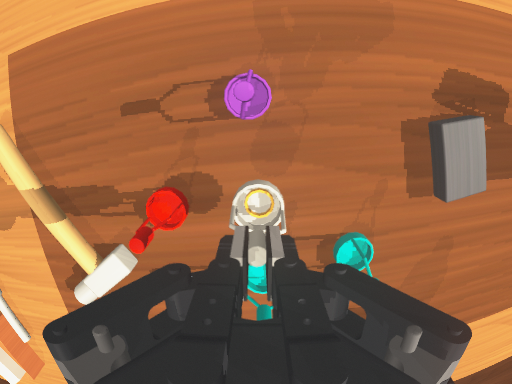

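View pics/g1s.png

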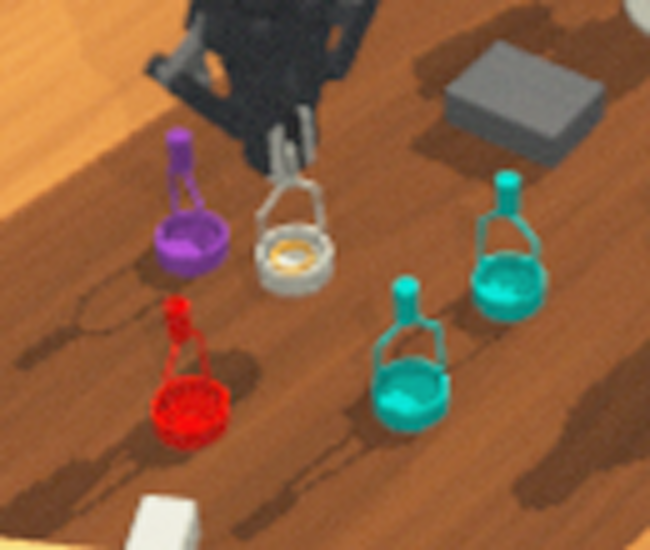

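The basket hangs upright with the ring in it: ring at (259,203) in the wrist view, knob between the fingers. I'll lift it, carry it over the jar, and check where the pan sits relative to the tool.

```bash
python3 - <<'E'
from plant import *
from h import *
move_straight([576.3,-193.3,185],max_speed=100)
move_straight([565.2,153.7,185],max_speed=130); wait(.4)
s=state();print(s["finger_gap"],s["ee_pos"],s["wrist_force"],s["clock"])
p=camera_params("wrist");T=np.array(p["world_from_camera"]);im,D=snapshot("wrist");cv2.imwrite("pics/g2.png",im)
W=fcloud(p,D,T);z=np.nan_to_num(W[...,2],nan=-1)
m=np.zeros(z.shape,bool);m[180:250,220:300]=True;m&=(z>118)&(z<134)
w=W[m];print(m.sum(),w.min(0),w.max(0),(w.min(0)+w.max(0))/2)
im,D=snapshot("scene");cv2.imwrite("pics/g2s.png",cv2.resize(im[90:210,210:320],None,fx=5,fy=5,interpolation=cv2.INTER_CUBIC))
E
```

```text
0.10317949327692609 [565.23390883 153.65838336 185.01566418] [ 0.50712339 -0.73682448 -1.67297115] 12.3
1411 [546.60393468 135.03137531 118.00128514] [583.25402201 171.93192611 133.69028875] [564.92897834 153.48165071 125.84578695]
```

View pics/g2.png

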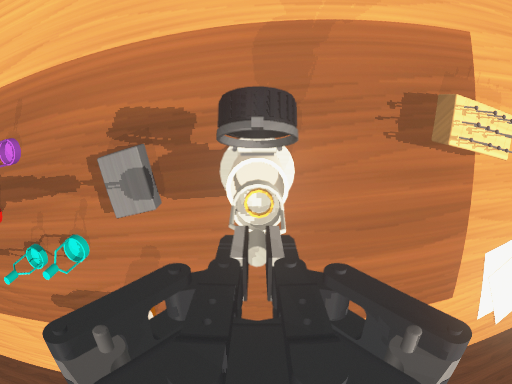

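View pics/g2s.png

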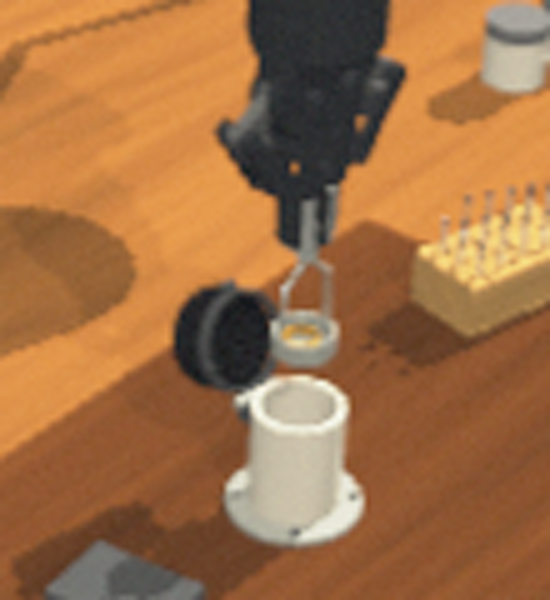

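The pan centre (564.9,153.5) lies within 0.5 mm of the jar axis, so I'll lower it and feel for the floor.

```bash
python3 - <<'E'
from plant import *
from h import *
x,y=565.3,153.8
move_straight([x,y,110],max_speed=90); wait(.15); print(state()["wrist_force"])
move_straight([x,y,80],max_speed=50); wait(.25)
f0=state()["wrist_force"]; print(f0)
z=80
while z>76.2:
    z-=.7; move_straight([x,y,z],max_speed=20); wait(.1); s=state(); print(round(z,1),s["ee_pos"].round(2),s["wrist_force"].round(2))
    if s["wrist_force"][2]-f0[2]>4: break
print(s["clock"],s["q"])
E
```

```text
[-0.22911584  0.27939398 -1.28108513]
[ 0.84537319 -1.0073851   0.16344446]
79.3 [565.27 153.82  79.31] [-0.79  0.61 -0.42]
78.6 [565.31 153.8   78.57] [-0.48 -0.19 -1.18]
77.9 [565.32 153.79  77.89] [-0.41 -1.29 -1.41]
77.2 [565.26 153.79  77.18] [ 0.43  0.24 -1.29]
76.5 [565.55 153.87  76.74] [0.04 1.55 4.93]
16.2833 [ 2.13919716e-01  5.86710219e-01  1.87433647e+00  1.73435634e-05
  6.79970094e-01 -1.26193126e+00]
```

Contact came at TCP z of about 76.7, and the expected height was 76.5. Release, rise and look.

```bash
python3 - <<'E'
from plant import *
from h import *
gripper_to(0.35); wait(.2); print(state()["wrist_force"],state()["ee_pos"])
move_straight([565.3,153.8,110],max_speed=60)
move_straight([565.3,153.8,220],max_speed=150); wait(.3)
p=camera_params("wrist");T=np.array(p["world_from_camera"]);im,D=snapshot("wrist");cv2.imwrite("pics/r1.png",cv2.resize(im[70:240,180:350],None,fx=3.5,fy=3.5,interpolation=cv2.INTER_CUBIC))
W=fcloud(p,D,T);z=np.nan_to_num(W[...,2],nan=-1);hsv=cv2.cvtColor(im,cv2.COLOR_BGR2HSV)
m=np.zeros(z.shape,bool);m[150:240,225:290]=True;m&=(z>84)&(z<96);print(m.sum(),W[m].mean(0))
m=np.zeros(z.shape,bool);m[70:160,200:310]=True;m&=(z>80)&(hsv[...,2]<90)
w=W[m];print('cap',m.sum(),w.min(0),w.max(0)); i=w[:,2]>w[:,2].max()-4;print(w[i].mean(0),w[i].min(0),w[i].max(0))
print(state()["clock"],state()["q"])
im,D=snapshot("scene");cv2.imwrite("pics/r1s.png",cv2.resize(im[130:210,225:305],None,fx=6,fy=6,interpolation=cv2.INTER_CUBIC))
E
```

```text
[-0.38557678  0.51956347 -0.44972907] [565.2757328  153.77657988  76.45453286]
131 [565.24319539 153.92149722  89.928717  ]
cap 1886 [479.68181087 127.18587571  80.11818748] [525.27831918 189.87913456 130.37959734]
[509.20708057 157.29653425 128.0232767 ] [508.23913992 155.59960066 126.92826923] [509.55294414 159.51328336 130.37959734]
18.7583 [ 2.13902989e-01  4.03197755e-01  1.75997258e+00  6.60242986e-06
  9.79129876e-01 -1.26189597e+00]
```

View pics/r1.png

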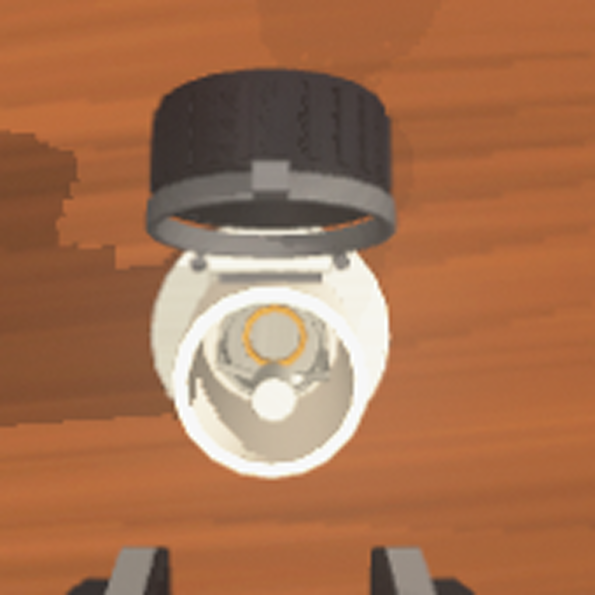

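View pics/r1s.png

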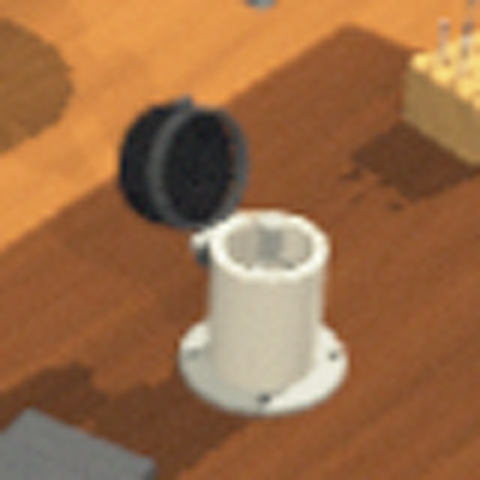

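The basket stands upright in the jar with the ring in it: knob at (565.2,153.9), top at z of about 90. Next I'll sweep the cap over from behind with closed fingers, along the hinge arc.

```bash
python3 - <<'E'
from plant import *
from h import *
yaw=-0.095; X=np.array([np.cos(yaw),np.sin(yaw)]); J=np.array([565.2,153.8])
def P(u,z): return [*(J+X*u),z]   # u along jar x from axis
a,b=52,33
def arc(t): return P(-34+a*np.cos(t)-b*np.sin(t)-11, 65+a*np.sin(t)+b*np.cos(t))
gripper_to(0.0)
move_straight(P(-20,225),ori(yaw),max_speed=150)
move_straight(P(-125,225),max_speed=150)
move_straight(P(-125,108),max_speed=150); wait(.2)
f0=state()["wrist_force"];print(f0)
for t in np.arange(2.0,0.55,-0.15):
    move_straight(arc(t),max_speed=60); s=state(); f=s["wrist_force"]-f0; print(round(t,2),s["ee_pos"].round(1),f.round(1))
    if np.linalg.norm(f)>25: print("stop"); break
print(s["clock"])
im,D=snapshot("scene");cv2.imwrite("pics/c1s.png",cv2.resize(im[90:210,210:320],None,fx=5,fy=5,interpolation=cv2.INTER_CUBIC))
E
```

```text
[-0.50545806 -0.07486608 -0.21788625]
2.0 [468.8 162.8  98.3] [ 0.6 -0.4  0.4]
1.85 [475.1 162.6 106.5] [-0.1  0.7  0.3]
1.7 [481.8 161.9 112.7] [ 0.8 -1.  -0.1]
1.55 [489.2 161.1 117.9] [ 0.3 -0.3  0.5]
1.4 [497.4 160.3 122. ] [0.1 0.2 0.9]
1.25 [506.1 159.5 124.9] [-0.4 -0.1  0.4]
1.1 [515.1 158.6 126.3] [ 1.3 -0.4 -0.1]
0.95 [524.3 157.7 126.5] [-0.2  1.1 -0.1]
0.8 [533.3 156.8 125.2] [ 0.1 -0.3 -0.4]
0.65 [542.1 156.  122.5] [-0.  -0.4  2.3]
24.825
```

View pics/c1s.png

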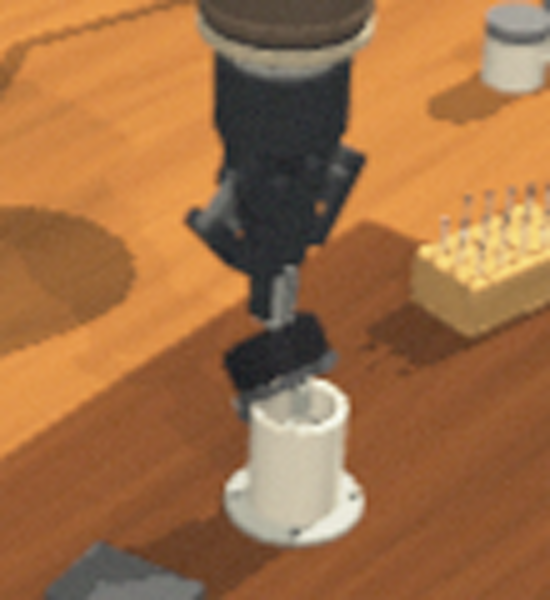

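The cap is following the fingers and is now about half shut. I'll continue down and press lightly.

```bash
python3 - <<'E'
from plant import *
from h import *
yaw=-0.095; X=np.array([np.cos(yaw),np.sin(yaw)]); J=np.array([565.2,153.8])
def P(u,z): return [*(J+X*u),z]
a,b=52,33
def arc(t): return P(-34+a*np.cos(t)-b*np.sin(t)-11, 65+a*np.sin(t)+b*np.cos(t))
go=True
for t in np.r_[np.arange(.5,0.06,-0.1),0.05,0.0]:
    move_straight(arc(t),max_speed=50); s=state(); f=s["wrist_force"]; print(round(t,2),s["ee_pos"].round(1),f.round(1))
    if f[2]>12: go=False; break
z=s["ee_pos"][2]
while go and z>95.5:
    z-=.7; move_straight(P(7,z),max_speed=20); wait(.05); s=state(); print(s["ee_pos"].round(2),s["wrist_force"].round(1))
    if s["wrist_force"][2]>12: break
move_straight(P(7,150),max_speed=120)
move_straight(P(-5,240),max_speed=150); gripper_to(1.0); wait(.2)
p=camera_params("wrist");T=np.array(p["world_from_camera"]);im,D=snapshot("wrist");cv2.imwrite("pics/c2.png",cv2.resize(im[90:240,180:340],None,fx=4,fy=4,interpolation=cv2.INTER_CUBIC))
W=fcloud(p,D,T);z=np.nan_to_num(W[...,2],nan=-1)
m=np.zeros(z.shape,bool);m[100:240,190:330]=True;m&=(z>90)&(z<112)
w=W[m];print('captop',m.sum(),w.min(0),w.max(0),w.mean(0),np.median(w[:,2]))
A=np.c_[w[:,:2]-w[:,:2].mean(0),np.ones(len(w))];print('plane',np.linalg.lstsq(A,w[:,2],rcond=None)[0])
import pickle;pickle.dump((p,im,D),open("pics/c2.pkl","wb"))
im,D=snapshot("scene");cv2.imwrite("pics/c2s.png",cv2.resize(im[130:210,225:305],None,fx=6,fy=6,interpolation=cv2.INTER_CUBIC))
print(state()["clock"],state()["q"])
E
```

```text
0.5 [550.3 155.2 118.7] [-0.3  0.2 -0.3]
0.4 [555.4 154.7 115.4] [ 0.3 -0.6 -0.7]
0.3 [560.2 154.2 111.7] [ 0.4  1.2 -0.7]
0.2 [564.8 153.8 107.4] [-0.4 -0.1 -0.5]
0.1 [568.7 153.3 102.8] [ 0.9 -2.3  0.3]
0.05 [570.6 153.2 100.5] [ 0.1 -2.6  0.8]
0.0 [572.3 153.   98. ] [-0.1 -4.3  2.6]
[572.44 153.08  97.68] [-0.4 -5.3  9. ]
[572.65 153.12  97.42] [-1.6 -5.5 16. ]
captop 2891 [533.07227115 122.53280882  90.01816936] [594.24152673 184.17689816 104.37719837] [562.75993895 153.26475956  99.23384246] 99.30720783621581
plane [4.29865125e-02 8.86418649e-03 9.92338425e+01]
29.8417 [ 2.16556744e-01  3.75113527e-01  1.74848431e+00  1.89880433e-05
  1.01794826e+00 -1.25926966e+00]
```

View pics/c2.png

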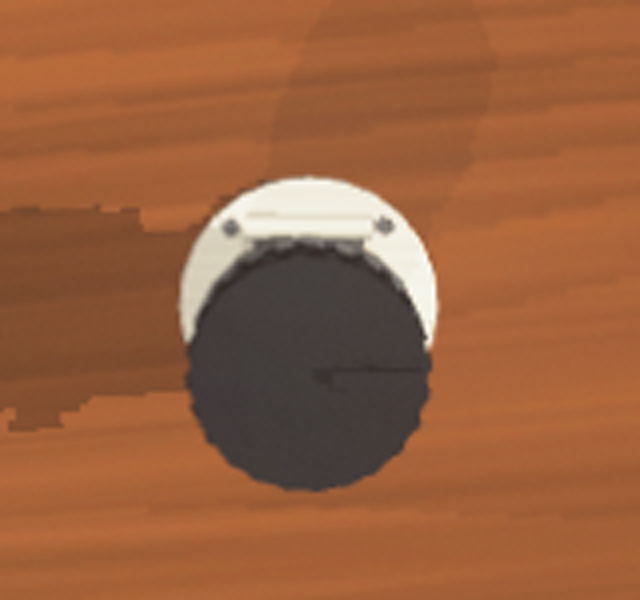

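View pics/c2s.png

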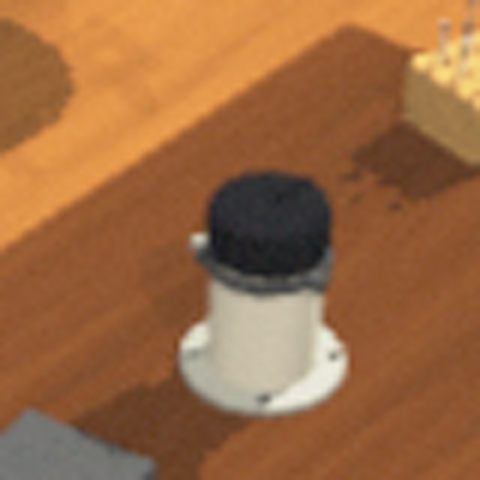

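The wrist view shows the cap lying on the jar, with the rib pointing right (+y) from (325,375) to (425,368) in the crop, about 1.65 rad short of the tab. I'll check that the top is level, using top-face points only.

```bash
python3 - <<'E'
from h import *
import pickle
p,im,D=pickle.load(open("pics/c2.pkl","rb"));T=np.array(p["world_from_camera"]);W=fcloud(p,D,T)
z=np.nan_to_num(W[...,2],nan=-1);c=np.array([565.2,153.8])
r=np.hypot(*(np.nan_to_num(W[...,:2])-c).transpose(2,0,1))
m=(r<26)&(z>85)&(z<110)&(W[...,1]<160)
w=W[m]
for it in range(3):
    A=np.c_[w[:,:2]-c,np.ones(len(w))];k=np.linalg.lstsq(A,w[:,2],rcond=None)[0];e=w[:,2]-A@k;w=w[abs(e)<2*e.std()]
print(k,e.std())
m=(r>32)&(r<41)&(z>0)&(z<12)&(W[...,0]<560);w=W[m];A=np.c_[w[:,:2]-c,np.ones(len(w))];print('foot',np.linalg.lstsq(A,w[:,2],rcond=None)[0])
E
```

```text
[ 3.04774168e-02 -2.11478840e-03  9.93506236e+01] 0.5689029851176375
foot [-1.18966104e-02  1.38716118e-03  5.21000217e+00]
```

The top reads about 0.03 rad high at the far side, possibly with calibration bias, and my fingers may have rested on the rib. I'll press again farther out, clear of the rib.

```bash
python3 - <<'E'
from plant import *
from h import *
import pickle
yaw=-0.095; X=np.array([np.cos(yaw),np.sin(yaw)]); J=np.array([565.2,153.8])
def P(u,z): return [*(J+X*u),z]
gripper_to(0.0)
move_straight(P(18,130),max_speed=150); move_straight(P(18,103),max_speed=60); wait(.1)
z=101.5
while z>93:
    z-=.8; move_straight(P(18,z),max_speed=30); wait(.05); s=state(); print(s["ee_pos"].round(2),s["wrist_force"].round(1))
    if s["wrist_force"][2]>22: break
move_straight(P(18,130),max_speed=120)
move_straight(P(-5,240),max_speed=150); wait(.2)
p=camera_params("wrist");T=np.array(p["world_from_camera"]);im,D=snapshot("wrist")
W=fcloud(p,D,T);z=np.nan_to_num(W[...,2],nan=-1);c=J
r=np.hypot(*(np.nan_to_num(W[...,:2])-c).transpose(2,0,1))
m=(r<26)&(z>85)&(z<110)&(W[...,1]<160); w=W[m]
for it in range(3):
    A=np.c_[w[:,:2]-c,np.ones(len(w))];k=np.linalg.lstsq(A,w[:,2],rcond=None)[0];e=w[:,2]-A@k;w=w[abs(e)<2*e.std()]
print(k,e.std(),state()["clock"])
E
```

```text
[583.13 152.08 100.75] [ 0.3 -0.4 -0.2]
[583.11 152.1   99.91] [ 0.2 -0.6  1.2]
[583.09 152.08  99.07] [0.1 0.7 0.2]
[583.09 152.1   98.27] [ 0.3 -0.3  0.4]
[583.38 152.11  97.78] [ 0.1 -0.6  5.2]
[583.66 152.14  97.36] [-0.9 -0.5 11.7]
[583.87 152.16  96.96] [-2.6 -1.3 16.4]
[584.14 152.21  96.58] [-2.1 -2.1 22.5]
[-7.95217147e-04  5.72100761e-03  9.83871280e+01] 0.5657607998849563 36.2
```

The top is now level (slope 0.00, z=98.4), so the cap is shut. Now the twist.

```bash
python3 - <<'E'
from plant import *
from h import *
yaw=-0.095; J=[565.2,153.8]
gripper_to(1.0)
move_straight([*J,150],ori(yaw),max_speed=150)
move_straight([*J,77],max_speed=80); wait(.1); print(state()["wrist_force"])
gripper_to(0.0); wait(.1)
s=state();print(s["finger_gap"],s["ee_pos"].round(1),s["wrist_force"].round(1),s["ft_torque"].round(2))
q0=s["q"].copy(); print(q0[5])
for d in np.arange(.2,1.95,.2):
    q=q0.copy();q[5]+=d;move_joints(q);s=state();print(round(d,2),(s["q"][5]-q0[5]).round(3),s["ee_pos"].round(1),s["wrist_force"].round(1),s["ft_torque"].round(2),round(s["finger_gap"],3))
    if abs(s["ft_torque"][2])>1.0: break
print(s["clock"])
E
```

```text
[-1.17217809 -1.02722096  0.15953968]
0.6798429965423087 [565.6 153.7  77.7] [-1.4 -2.3 10.7] [-0.41  0.38 -0.03]
-1.261878821727765
0.2 0.196 [565.5 153.9  77.9] [-2.4  0.5  5.2] [ 0.25  0.4  -0.07] 0.677
0.4 0.396 [565.6 154.   77.9] [-2.1  2.9  5.4] [ 0.5   0.35 -0.07] 0.675
0.6 0.593 [565.7 154.1  77.9] [-1.1  4.9  4.4] [ 0.74  0.35 -0.13] 0.679
0.8 0.793 [565.9 154.2  77.9] [-1.7  5.8  4.9] [ 0.96  0.26 -0.06] 0.676
1.0 0.993 [566.  154.3  78. ] [-0.4  6.8  3.8] [ 1.04  0.11 -0.11] 0.675
1.2 1.193 [566.2 154.4  78. ] [0.  6.9 4.5] [ 1.16  0.11 -0.04] 0.676
1.4 1.393 [566.4 154.4  78.1] [0.3 6.9 3.2] [ 1.21 -0.1  -0.05] 0.679
1.6 1.59 [566.5 154.1  78.1] [3.2 5.6 4. ] [ 0.89 -0.43  0.62] 0.675
1.8 1.79 [566.7 153.2  78.1] [ 3.9 -4.5  5.1] [-0.98 -0.99 -0.06] 0.678
42.2167
```

Torque rose at about 1.6 rad, which looks like the stop, and then the grip slipped. I'll release and look.

```bash
python3 - <<'E'
from plant import *
from h import *
J=[565.2,153.8]
gripper_to(1.0); wait(.1)
p=state()["ee_pos"]; move_straight([p[0],p[1],150],max_speed=100)
move_straight([560,154,240],ori(-0.095),max_speed=150); wait(.2)
p=camera_params("wrist");T=np.array(p["world_from_camera"]);im,D=snapshot("wrist");cv2.imwrite("pics/t1.png",cv2.resize(im[90:240,180:340],None,fx=4,fy=4,interpolation=cv2.INTER_CUBIC))
W=fcloud(p,D,T);z=np.nan_to_num(W[...,2],nan=-1);c=np.array(J)
r=np.hypot(*(np.nan_to_num(W[...,:2])-c).transpose(2,0,1))
m=(r<26)&(z>85)&(z<110)&(W[...,0]<562); w=W[m]
for it in range(3):
    A=np.c_[w[:,:2]-c,np.ones(len(w))];k=np.linalg.lstsq(A,w[:,2],rcond=None)[0];e=w[:,2]-A@k;w=w[abs(e)<2*e.std()]
print(k,e.std(),state()["clock"],state()["q"][5])
im,D=snapshot("scene");cv2.imwrite("pics/t1s.png",cv2.resize(im[130:210,225:305],None,fx=6,fy=6,interpolation=cv2.INTER_CUBIC))
E
```

```text
[3.91334538e-03 8.22222551e-04 9.83642360e+01] 0.5576743792033239 45.7833 -1.2594151900301929
```

View pics/t1.png

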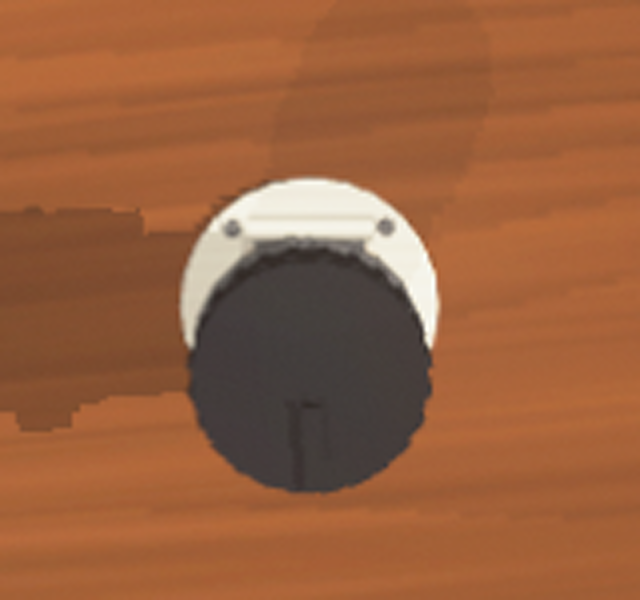

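View pics/t1s.png

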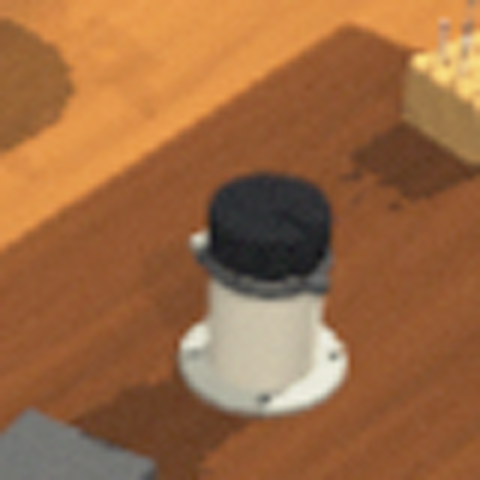

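The rib at (311,400)–(311,490) points straight at the tab side, opposite the hinge, and the top is still level at z=98.4. The arm is clear, so I'll hand in.

```bash
python3 -c "
from plant import *
print(state()['wrist_force']); close_job()"
```

```text
[-0.12276214  0.29348067  0.9230073 ]
the job is handed in; nothing more can be done
```

I picked up the steel basket with the brass ring by its knob and lowered it until it touched the jar floor, then let go. I then swung the cap shut and twisted it clockwise until the stop. The job was handed in after about 46 s on the robot's clock, well under the 72 s limit; no verdict is reported.

- **Basket:** after release it stood upright with the ring in its pan, the knob within 0.3 mm of the jar axis and its top at the expected 90 mm. I could not see it again once the cap was on.
- **Cap shut:** after the first press the top still sloped about 0.03 rad, with 0.05 the limit for shut. I pressed again farther out and it read level. It was still level after the twist, at 98.4 mm against 98 expected.
- **Cap tight:** the torque jumped near 1.6 rad of turning, as expected at the stop. The fingers then slipped on the cap for the rest of the 1.8 rad turn. The rib ended up pointing at the tab's side, opposite the hinge, to within about 0.06 rad by eye. The tab itself was hidden from the camera by then.
- **Other things on the bench:** I made no separate check of the bystanders at the end. The arm's path stayed clear of them, and the arm ended clear of everything.

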